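# Set up the burger topping rail

### The arm

A 7-joint arm with a two-finger parallel gripper is mounted at the origin on a cart in front of the work surface, level with it; the furniture and walls round the work are solid. World frame = base frame: x ahead of the robot, y to its left, z up, the work surface at z = 0. Lengths are in m, angles in rad, forces in N, time in s.
With the tool pointing down it reaches from about 0.425 to 0.925 m from the base axis. Payload 6.8 kg.
Tool frame: the origin (TCP) lies at the very end of the fingers, on their centre line; the grasp point (between the pads) lies 19 mm behind it; z points along the fingers, y is the line along which they close (so a half turn about z gives the same grasp; the last joint's range is limited). The gripper opens to 85 mm and grips with 20 to 120 N. Pads are 22 mm wide; open, the fingers measure 114 mm over their backs; the gripper's body (76 mm by 85 mm) begins 54 mm behind the grasp point. The pads swing forward as they close: fully open they stand 13 mm farther back than shut.
Start: joints at [1.23, 0.477, 0.022, 1.555, -0.011, 1.109, -0.083], TCP at [0.156, -0.657, 0.207] pointing down, gripper open.
Joint ranges: [-2.96, 2.96], [-0.34, 2.1], [-1.41, 1.46], [0.24, 2.44], [-1.37, 4.51], [0.17, 1.92], [-2.96, 2.96]. Speed limits (rad/s): [2.39, 2.39, 3.14, 3.14, 3.14, 3.14, 3.14].

### API

Orientations are given as a unit quaternion [w, x, y, z].
In Python, from station import get_obs, read_camera, hand_in gives the robot as it stands.
- The arm moves only by the tool arm_command, never from a script. Its argument "commands" is one flat list of numbers, 7 for each row, row after row: the shift along the tool's x, y, z in m, then the turn, a rotation vector about the tool's x, y, z in degrees, then the opening, from 0 (shut) to 1 (fully open). In form: [tx, ty, tz, rx, ry, rz, fingers, tx, ty, tz, rx, ry, rz, fingers, ...]. A call has 1 to 8 rows; each row is the pose to reach, as a shift and turn from the pose commanded when the call began, along the tool's axes at that moment; what a row does not reach only later rows make up. A row lasts 1/10 s, in which the tool goes at most 50 mm and 8.59 degrees, less where a joint would pass 70% of its speed; a pose out of reach is approached as far as the arm can. A call with a gripper value outside its range is refused whole. The fingers move at their own pace and stop on an object; "force" is the grip in N (left out, the last holds). Time passes only in rows, so rows that repeat a pose let the fingers close. It gives the time, the measured TCP pose, the force, the opening and the grip force at its end, in the units of the state.
- get_obs(): the state, without advancing time (a new reading comes with each control period).
- read_camera(name): name is "side" or "top" or "wrist"; returns a dict with "img" (420x560x3 uint8, red, green, blue), "camera_matrix" (3x3 intrinsics, pixels), "pose" (4x4, takes a point from camera to world coordinates). Camera axes: x right, y down, z forward; pixel columns grow to the right and rows downward; lengths in m; the calibration is good to about 2 mm. A picture is of the moment at which its call begins. There is no depth.
- hand_in(): hands the job in; it is judged then, once.
The state is a dict: "t": time; "q": joint angles; "joint_vel": joint speeds; "joint_torque": joint torques, N m; "eef_pos": TCP position; "tool_rot": TCP orientation; "contact_force": force on the tool from outside, world axes, zero at the start; "torque": the same for the moment, N m; "gripper_width": opening from 0.0 (shut) to 1.0 (fully open); "grasp_force": force on a finger pad.
Only numpy, scipy, OpenCV 4.12 (cv2) and the standard library are available. Lean on these libraries where they do the work, as an engineer would, in place of code of your own. Each camera call takes 0.05 s, during which the arm holds its last target. There are 200 camera calls.

### The job

Set up the topping rail for service: first drop the two black divider bars across the rail into its two pairs of notches, then hang the three lidded pans by their rims, one in each bay, fully down and level. The red-lidded pan goes in the end bay that has the salt shaker standing behind it, the green-lidded pan in the end bay in front of the red timer, and the yellow-lidded pan between them. Carry the pans level, and leave the rail, the shaker and the timer where they stand.

Things in the scene. Friction and masses are not known exactly. Their poses are not given: they have to be found in the camera images.
- rail: Fixed open steel pan rail, 216 (x) x 350 (y) x 95 high (mm). Origin: centre of underside; x to its rear, y to its left end. Opening 164 x 314. Front and rear edges have notches at y +55 and -55, floor z 83, 20 wide flaring to 30 at the top, shut outside (204 apart). Bars laid across make 3 bays, 164 (x) x 94 (y), centres x 0, y +110, 0, -110. Pan rims rest on edges and bars and cover the notches.
- divider_a: Black divider bar, 194 long (x) x 16 wide (y) x 12 high, 0.15 kg; origin: centre of underside. Starts flat on the worktop behind the pans, lying left to right. Both bars are alike and exchangeable. In place: one end in a front, one in the rear notch, its x along the rail's x (either way), underside at rail z 83, top flush with the rail; play 2 mm sideways, 5 mm lengthwise.
- divider_b: Black divider bar, 194 long (x) x 16 wide (y) x 12 high, 0.15 kg; origin: centre of underside. Starts flat on the worktop behind the pans, lying left to right. Both bars are alike and exchangeable. In place: one end in a front, one in the rear notch, its x along the rail's x (either way), underside at rail z 83, top flush with the rail; play 2 mm sideways, 5 mm lengthwise.
- pan_red: Steel pan, fixed red lid, 0.4-0.8 kg. Origin: centre of underside, x lengthwise. Rim 176 (x) x 106 (y), underside at z 62; body below tapers from 156 x 86 to 134 x 64 at the foot. Lid top z 70 (72 mid, 74 within 84 x 24 round the handle). Handle: red rib on the lid's centre, 70 long (x), 16 thick (y), top z 99: pinch across y from above. Hung in a bay (length along rail x) its origin is at rail z 33. Half turn alike.
- pan_yellow: Steel pan, fixed yellow lid, 0.4-0.8 kg. Origin: centre of underside, x lengthwise. Rim 176 (x) x 106 (y), underside at z 62; body below tapers from 156 x 86 to 134 x 64 at the foot. Lid top z 70 (72 mid, 74 within 84 x 24 round the handle). Handle: yellow rib on the lid's centre, 70 long (x), 16 thick (y), top z 99: pinch across y from above. Hung in a bay (length along rail x) its origin is at rail z 33. Half turn alike.
- pan_green: Steel pan, fixed green lid, 0.4-0.8 kg. Origin: centre of underside, x lengthwise. Rim 176 (x) x 106 (y), underside at z 62; body below tapers from 156 x 86 to 134 x 64 at the foot. Lid top z 70 (72 mid, 74 within 84 x 24 round the handle). Handle: green rib on the lid's centre, 70 long (x), 16 thick (y), top z 99: pinch across y from above. Hung in a bay (length along rail x) its origin is at rail z 33. Half turn alike.
- salt_shaker: Salt shaker of clear plastic with a grey top, 44 x 44 x 90 mm, origin at the centre of its underside. Stands loose behind the rail, behind one of the two end bays (left or right, it varies).
- timer: Round kitchen timer, red above and white below, 56 mm across, 37 mm high, origin at the centre of its underside. Stands loose behind the rail, behind the other end bay.

How it is judged:
By the outcome, as a careful person would: the job done as asked, in the order asked, and still so for the second after the job is handed in, with the robot touching nothing.
It also fails if it takes over 128 s, if anything falls off the work surface, if the arm or the gripper's body presses on something with over 40 N, if the wrist force passes 120 N, or if a joint passes its speed limit or range.

## Working session

There is one attempt and no reset: what is moved stays moved. The work goes in short steps, Python scripts to look and compute and a tool call to move; the robot and the scene stay as the last step left them, time stands still between calls to the robot, and variables do not carry over. Pictures are saved under pics/ and viewed, at most 14 in all, crops included, and the job is handed in when it is done.

Besides the shell and the picture viewer there is one more tool, called after ">>>" as name(argument=value, ...), one argument or row to a line, values as JSON. arm_command: Moves the arm, as the interface text tells. Its arguments: {"type":"object","properties":{"commands":{"type":"array","items":{"type":"number"}},"force":{"type":"number"}},"required":["commands"]}

```bash
mkdir -p pics; ls
python3 - <<'E'
from station import get_obs, read_camera
import cv2,numpy as np
o=get_obs(); print(o['t'],o['eef_pos'],o['tool_rot'],o['gripper_width'])
for n in ['top','side']:
    c=read_camera(n); cv2.imwrite(f'pics/{n}0.png',c['img'][:,:,::-1]); np.savez(f'{n}0.npz',**c)
    print(n,c['camera_matrix'].round(1).tolist(),c['pose'].round(3).tolist())
E
```

```text
pics
0.0 [ 0.15552605 -0.65619375  0.20614009] [-8.74937253e-04  9.93232889e-01  1.16136266e-01 -1.76841650e-04] 0.9990896192203167
top [[406.0, 0.0, 279.5], [0.0, 406.0, 207.1], [0.0, 0.0, 1.0]] [[-0.015, -0.986, 0.165, 0.383], [-1.0, 0.016, 0.008, -0.006], [-0.011, -0.165, -0.986, 1.176], [0.0, 0.0, 0.0, 1.0]]
side [[443.8, 0.0, 284.8], [0.0, 443.8, 212.0], [0.0, 0.0, 1.0]] [[-0.699, -0.63, 0.339, 0.179], [-0.715, 0.622, -0.318, 0.355], [-0.01, -0.465, -0.885, 1.092], [0.0, 0.0, 0.0, 1.0]]
```

View pics/top0.png

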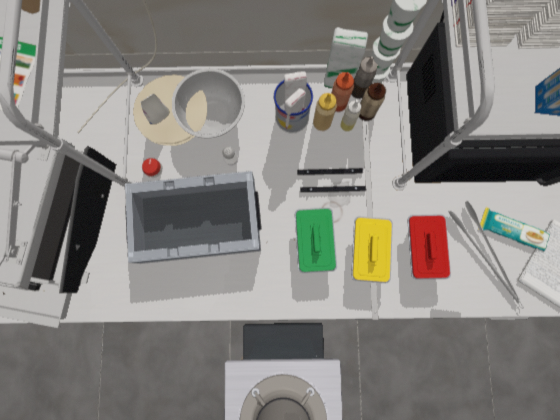

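View pics/side0.png

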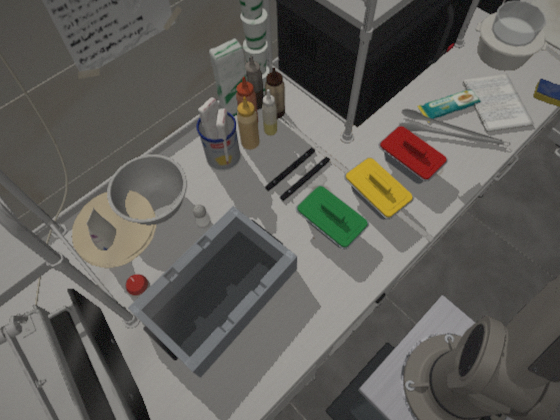

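The top view shows the rail at left (px 125–260, 172–262), with the timer (151,167) behind its left (+y) bay and the shaker (229,153) behind its right bay. The bars are at (330,171) and (333,189), and the pans at (316,240) green, (373,250) yellow and (429,247) red. So green goes left, yellow in the middle and red right.

```bash
cat > h.py <<'E'
import cv2,numpy as np
def ray(c,uv,z):
    """pixels -> world points on plane z"""
    uv=np.atleast_2d(np.float64(uv)); K=c['camera_matrix']; T=c['pose']
    d=np.c_[(uv-K[:2,2])/[K[0,0],K[1,1]],np.ones(len(uv))]@T[:3,:3].T
    return T[:3,3]+d*((z-T[2,3])/d[:,2])[:,None]
def proj(c,p):
    T=c['pose'];q=(np.atleast_2d(p)-T[:3,3])@T[:3,:3];q=q/q[:,2:]
    return (q@c['camera_matrix'].T)[:,:2]
def rect(c,mask,z,box=None):
    """largest blob -> centre, sizes, long-axis angle to world x (deg) on plane z"""
    m=mask.astype(np.uint8)
    if box: k=np.zeros_like(m);u0,v0,u1,v1=box;k[v0:v1,u0:u1]=1;m*=k
    cs=cv2.findContours(cv2.resize(m*255,None,fx=4,fy=4,interpolation=cv2.INTER_CUBIC)//128,0,1)[0]
    ct=max(cs,key=cv2.contourArea)[:,0]
    P=ray(c,(ct+.5)/4-.5,z)[:,:2]
    r=cv2.minAreaRect(np.float32(P*1000)); b=cv2.boxPoints(r)
    e=max(b[1]-b[0],b[2]-b[1],key=np.linalg.norm)
    a=(np.degrees(np.arctan2(e[1],e[0]))+90)%180-90
    return np.round(r[0],1),np.round(sorted(r[1]),1),round(a,1)
def masks(im):
    hsv=cv2.cvtColor(im,cv2.COLOR_RGB2HSV);h,s,v=cv2.split(hsv)
    S=(s>130)&(v>50)
    return dict(red=S&((h<8)|(h>172)),yellow=S&(h>20)&(h<35),green=S&(h>45)&(h<85),black=v<60)
E
python3 - <<'E'
from h import *
c=np.load('top0.npz');im=c['img'];M=masks(im)
for n,b in dict(green=(285,200,345,280),yellow=(345,210,402,290),red=(402,210,460,285)).items(): print(n,rect(c,M[n],.066,b))
print('bars',rect(c,M['black'],.010,(285,160,375,180)),rect(c,M['black'],.010,(285,181,375,200)))
print('timer',rect(c,M['red'],.03,(135,150,165,180)),'shaker top',ray(c,(229,152),.085))
cr=cv2.resize(im[140:275,105:275],None,fx=4.6,fy=4.4,interpolation=cv2.INTER_CUBIC)
cv2.imwrite('pics/rail.png',cr[:,:,::-1])
E
```

```text
green (array([477.6, -92.9]), array([ 98.6, 167.3]), np.float32(2.5))
yellow (array([ 449.1, -246.6]), array([100.4, 169.5]), np.float32(-5.5))
red (array([ 454.7, -401.3]), array([100.8, 168.6]), np.float32(0.1))
bars (array([ 683.8, -145.6]), array([ 14.4, 188.2]), np.float32(89.0)) (array([ 629.7, -152.4]), array([ 13.9, 187.1]), np.float32(-89.1))
timer (array([700.1, 377. ]), array([49.1, 51.3]), np.float32(2.0)) shaker top [[0.72389785 0.14168813 0.085     ]]
```

View pics/rail.png

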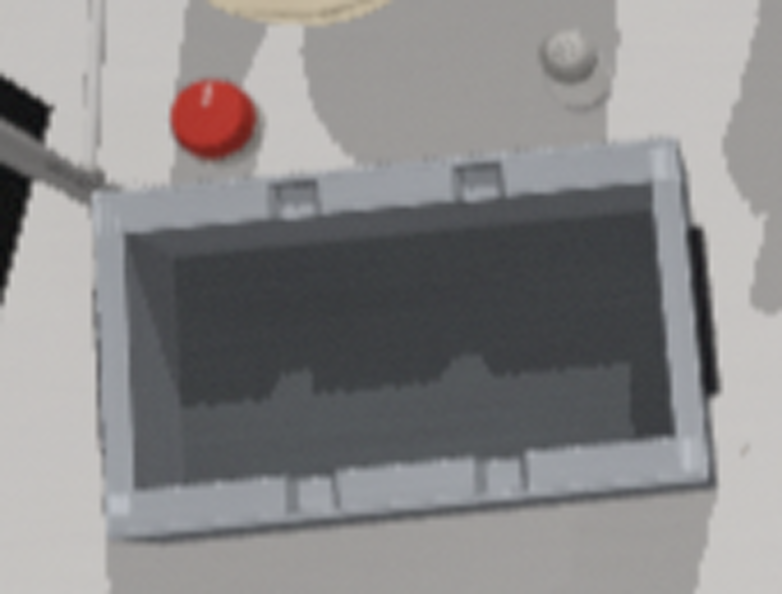

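The enlarged crop (4.6x, 4.4x) shows the rail's outer top corners at (95,195), (676,141), (703,478) and (110,535). The notches are near (295,195), (478,180), (314,494) and (502,474).

Run:
```python
from h import *
c=np.load('top0.npz')
f=lambda p:np.array([105,140])+(np.float64(p)+.5)/[4.6,4.4]-.5
z=.095
m=np.array([[108,175],[-108,175],[-108,-175],[108,-175.]]);mi=np.array([[82,157],[-82,157],[-82,-157],[82,-157.]])
mn=np.array([[95,55],[95,-55],[-95,55],[-95,-55.]])
O=ray(c,f([[95,195],[110,535],[703,478],[676,141]]),z)[:,:2]*1e3
I=ray(c,f([[125,235],[132,490],[676,437],[655,185]]),z)[:,:2]*1e3
# notch mouth: middle of the two side walls at top
N=ray(c,f([[294,197],[478.5,180],[313,496],[502,476]]),z)[:,:2]*1e3
def fit(A,B):
    a=A.mean(0);b=B.mean(0);U,S,V=np.linalg.svd((A-a).T@(B-b));R=V.T@U.T
    t=b-R@a;return t.round(1),np.degrees(np.arctan2(R[1,0],R[0,0])).round(2),(B-(A@R.T+t)).round(1).tolist()
for A,B in((m,O),(mi,I),(mn,N),(np.r_[m,mi,mn],np.r_[O,I,N])):print(*fit(A,B))
```

```text
[544.5 242.7] 4.73 [[-2.5, -1.8], [2.6, -2.9], [2.8, 3.8], [-2.9, 0.9]]
[544.1 242. ] 4.73 [[-3.4, -0.2], [2.5, 2.1], [3.8, -0.2], [-2.9, -1.7]]
[544.1 242.3] 5.08 [[-2.0, -0.1], [-2.8, -0.3], [2.1, 0.0], [2.7, 0.4]]
[544.2 242.3] 4.78 [[-2.1, -1.6], [3.0, -2.4], [2.9, 4.2], [-2.7, 1.1], [-3.4, -0.5], [2.5, 1.9], [3.5, -0.4], [-3.2, -2.1], [-2.4, 0.3], [-2.7, 0.2], [1.7, -0.6], [2.9, -0.2]]
```

```bash
cat > go.py <<'E'
import sys,numpy as np
from station import get_obs
from scipy.spatial.transform import Rotation as R
# args: x y z(mm) yaw(tool x, deg), repeated by 4; shift/turn from present pose
o=get_obs();q=np.array(o['tool_rot']);T=R.from_quat(q,scalar_first=True);p=np.array(o['eef_pos'])*1e3
X=T.as_matrix()[:,0];print('t',round(o['t'],2),'tcp',p.round(1),'yaw',round(np.degrees(np.arctan2(X[1],X[0])),2),'tilt',np.degrees(np.arccos(-T.as_matrix()[2,2])).round(2),'open',round(o['gripper_width'],3),'grip',round(o['grasp_force'],1),'F',np.round(o['contact_force'],1),'q',np.round(o['q'],2))
a=np.float64(sys.argv[1:]).reshape(-1,4)
for x,y,z,w in a:
    G=R.from_euler('z',w,degrees=True)*R.from_euler('x',180,degrees=True)
    print((T.inv().apply(np.array([x,y,z])-p)/1e3).round(4),(T.inv()*G).as_rotvec(degrees=True).round(2))
E
python3 go.py 629.7 -152.4 150 90.9
```

```text
t 0.1 tcp [ 155.5 -656.2  206.2] yaw 13.34 tilt 0.1 open 1.0 grip 0.0 F [ 0.2 -0.2  0.1] q [ 1.23  0.48  0.02  1.56 -0.01  1.11 -0.08]
[ 0.5776 -0.3808  0.0568] [-9.000e-02 -6.000e-02 -7.756e+01]
```

>>> arm_command(
  commands=[0.578, -0.381, 0.03, 0, 0, -77.6, 0.5, 0.578, -0.381, 0.03, 0, 0, -77.6, 0.5, 0.578, -0.381, 0.03, 0, 0, -77.6, 0.5, 0.578, -0.381, 0.03, 0, 0, -77.6, 0.5, 0.578, -0.381, 0.03, 0, 0, -77.6, 0.5, 0.578, -0.381, 0.03, 0, 0, -77.6, 0.5, 0.578, -0.381, 0.03, 0, 0, -77.6, 0.5, 0.578, -0.381, 0.03, 0, 0, -77.6, 0.5],
  force=40,
)

```text
t: 0.9
eef_pos: [0.4304, -0.3641, 0.1895]
tool_rot: [-0.0, 0.752, 0.659, -0.0]
contact_force: [1.2, 0.2, 1.5]
gripper_width: 0.498
grasp_force: 0.0
```

```bash
python3 go.py 629.7 -152.4 150 90.9
```

```text
t 0.9 tcp [ 430.4 -364.1  189.5] yaw 82.43 tilt 0.02 open 0.498 grip 0.0 F [1.2 0.2 1.5] q [ 0.88  0.34 -0.36  1.82  0.14  1.    0.33]
[0.2361 0.1697 0.0395] [-0.02 -0.   -8.47]
```

>>> arm_command(
  commands=[0.236, 0.17, 0.04, 0, 0, -8.5, 0.5, 0.236, 0.17, 0.04, 0, 0, -8.5, 0.5, 0.236, 0.17, 0.04, 0, 0, -8.5, 0.5, 0.236, 0.17, 0.04, 0, 0, -8.5, 0.5, 0.236, 0.17, 0.04, 0, 0, -8.5, 0.5, 0.236, 0.17, 0.04, 0, 0, -8.5, 0.5, 0.236, 0.17, 0.04, 0, 0, -8.5, 0.5, 0.236, 0.17, 0.04, 0, 0, -8.5, 0.5],
)

```text
t: 1.7
eef_pos: [0.6305, -0.154, 0.1489]
tool_rot: [-0.001, 0.702, 0.712, -0.0]
contact_force: [-0.3, -0.6, -0.0]
gripper_width: 0.497
grasp_force: 0.0
```

```bash
python3 go.py 629.7 -152.4 4 90.9
python3 - <<'E'
from h import *
from station import read_camera
c=read_camera('wrist');np.savez('w1.npz',**c);cv2.imwrite('pics/w1.png',c['img'][:,:,::-1]);print(c['pose'].round(3))
P=proj(c,[[.6297,-.1524,.012],[.6838,-.1456,.012]]);print(P)
E
```

```text
t 1.7 tcp [ 630.5 -154.   148.9] yaw 90.75 tilt 0.09 open 0.497 grip 0.0 F [-0.3 -0.6 -0. ] q [ 0.45  0.53 -0.43  1.65  0.25  1.02 -0.05]
[ 0.0015 -0.0006  0.1449] [-0.08 -0.04 -0.15]
[[ 1.     0.014  0.003  0.63 ]
 [ 0.014 -0.964 -0.267 -0.086]
 [-0.001  0.267 -0.964  0.315]
 [ 0.     0.     0.     1.   ]]
[[275.19995187 182.12774948]
 [339.73177747 175.0850594 ]]
```

View pics/w1.png

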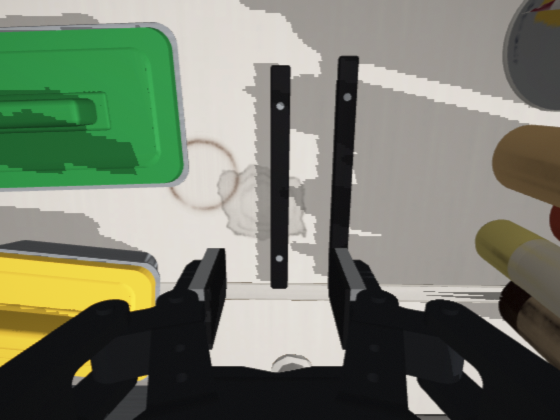

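The wrist view shows the near bar running from about (281,66) to (280,287) and the far bar from (348,57) into finger occlusion. I'll measure both here.

Run:
```python
from h import *
c=np.load('w1.npz');print(c['camera_matrix'][0,0])
bl=masks(c['img'])['black'];print(rect(c,bl,.011,(250,40,310,310)))
print(ray(c,[[281,66],[280,287],[348,57],[335,250]],.012))
b=bl[80:240]
for r in(80,120,160,200,230):
    k=np.flatnonzero(bl[r,255:375])+255;print(r,k.min(),k[k<310].max(),k[k>310].min(),k.max(),ray(c,[[(k.min()+k[k<310].max())/2,r],[(k[k>310].min()+k.max())/2,r]],.012)[:,:2].round(4).tolist())
```

```text
367.0880118729227
(array([ 633.5, -155.2]), array([ 15.3, 192.4]), np.float32(-89.5))
[[ 0.63304023 -0.0601306   0.012     ]
 [ 0.63533492 -0.25045549  0.012     ]
 [ 0.68465761 -0.05288342  0.012     ]
 [ 0.68363017 -0.21330876  0.012     ]]
80 271 289 337 356 [[0.6324, -0.0705], [0.6846, -0.0698]]
120 271 289 335 354 [[0.6329, -0.1011], [0.685, -0.1004]]
160 271 288 333 352 [[0.633, -0.1336], [0.6853, -0.1328]]
200 271 287 332 349 [[0.6331, -0.168], [0.6857, -0.1672]]
230 271 287 330 347 [[0.6336, -0.1952], [0.6856, -0.1944]]
```

>>> arm_command(
  commands=[0, 0.0015, 0.05, 0, 0, 0, 0.5, 0, 0.0015, 0.1, 0, 0, 0, 0.5, 0, 0.0015, 0.135, 0, 0, 0, 0.5, 0, 0.0015, 0.145, 0, 0, 0, 0.5, 0, 0.0015, 0.145, 0, 0, 0, 0.0, 0, 0.0015, 0.145, 0, 0, 0, 0.0, 0, 0.0015, 0.145, 0, 0, 0, 0.0, 0, 0.0015, 0.145, 0, 0, 0, 0.0],
  force=50,
)

```text
t: 2.55
eef_pos: [0.6334, -0.1558, 0.0069]
tool_rot: [0.001, 0.704, 0.711, 0.001]
contact_force: [0.8, 0.7, -1.2]
gripper_width: -0.0
grasp_force: 0.0
```

>>> arm_command(
  commands=[0, 0, 0, 0, 0, 0, 0.0, 0, 0, 0, 0, 0, 0, 0.0],
)

```text
t: 2.75
eef_pos: [0.6324, -0.1555, 0.0055]
tool_rot: [0.0, 0.703, 0.711, 0.0]
contact_force: [0.2, 0.2, 0.3]
gripper_width: -0.0
grasp_force: 0.0
```

```bash
python3 go.py 632 -154 200 90.5
```

```text
t 2.75 tcp [ 632.4 -155.5    5.5] yaw 90.59 tilt 0.06 open -0.0 grip 0.0 F [0.2 0.2 0.3] q [ 0.41  0.7  -0.37  1.73  0.34  0.77 -0.12]
[ 0.0015 -0.0002 -0.1945] [0.06 0.02 0.09]
```

Run:
```python
from h import *
from station import read_camera
c=read_camera('wrist');np.savez('w2.npz',**c);cv2.imwrite('pics/w2.png',c['img'][:,:,::-1])
```

```text
(no output)
```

View pics/w2.png

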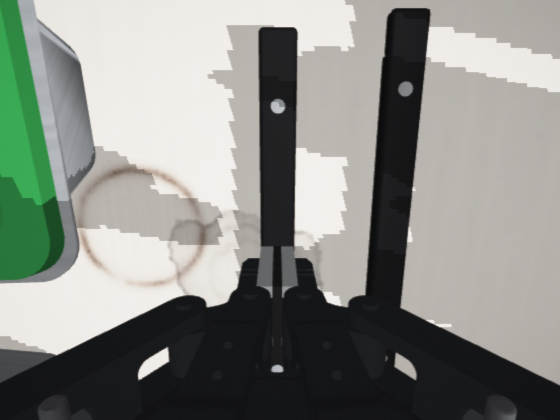

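The fingers shut completely, and the bar appears to pass under the pad tips at (278,247) without having moved. I'll check the tip height from its pixel.

Run:
```python
from h import *
c=np.load('w2.npz')
for z in(-.005,.0055,.012,.018,.025,.03):print(z,proj(c,[[.6324,-.1555,z],[.6324,-.1445,z]]).round(0).tolist())
print(ray(c,[[278,29]],.012))
```

```text
-0.005 [[276.0, 238.0], [276.0, 217.0]]
0.0055 [[276.0, 246.0], [276.0, 224.0]]
0.012 [[276.0, 251.0], [276.0, 229.0]]
0.018 [[275.0, 256.0], [276.0, 233.0]]
0.025 [[275.0, 263.0], [276.0, 239.0]]
0.03 [[275.0, 268.0], [276.0, 243.0]]
[[ 0.63242428 -0.06010309  0.012     ]]
```

>>> arm_command(
  commands=[0, 0, 0.001, 0, 0, 0, 0.0, 0, 0, 0.002, 0, 0, 0, 0.0, 0, 0, 0.002, 0, 0, 0, 0],
)

```text
t: 3.1
eef_pos: [0.6318, -0.1554, 0.0025]
tool_rot: [-0.0, 0.703, 0.711, -0.0]
contact_force: [0.5, 0.2, 0.3]
gripper_width: -0.004
grasp_force: 0.0
```

```bash
python3 go.py 632 -154 0 90.5
```

```text
t 3.1 tcp [ 631.8 -155.4    2.5] yaw 90.6 tilt 0.03 open -0.004 grip 0.0 F [0.5 0.2 0.3] q [ 0.41  0.7  -0.37  1.73  0.35  0.77 -0.12]
[0.0014 0.0002 0.0025] [-0.03 -0.01  0.1 ]
```

>>> arm_command(
  commands=[0, 0, 0.001, 0, 0, 0, 0.0, 0, 0, 0.002, 0, 0, 0, 0.0, 0, 0, 0.003, 0, 0, 0, 0, 0, 0, 0.003, 0, 0, 0, 0],
)

```text
t: 3.5
eef_pos: [0.6319, -0.1554, -0.0004]
tool_rot: [-0.0, 0.703, 0.711, -0.0]
contact_force: [1.0, 0.1, -0.2]
gripper_width: -0.0
grasp_force: 0.0
```

Run:
```python
from h import *
from station import *
o=get_obs();print(o['contact_force'],o['eef_pos'])
c=read_camera('side');im=c['img'];np.savez('s1.npz',**c)
print(proj(c,[[.632,-.155,.0]]))
u,v=proj(c,[[.632,-.155,.02]])[0].astype(int)
w=read_camera('wrist')['img'][200:340,180:380]
a=cv2.resize(im[v-50:v+40,u-65:u+65],(780,540),interpolation=cv2.INTER_CUBIC)
cv2.imwrite('pics/s1.png',a[:,:,::-1])
```

```text
[ 1.01656202  0.09929954 -0.18568373] [ 6.31889514e-01 -1.55433220e-01 -4.07719962e-04]
[[305.41911384 179.17022153]]
```

View pics/s1.png

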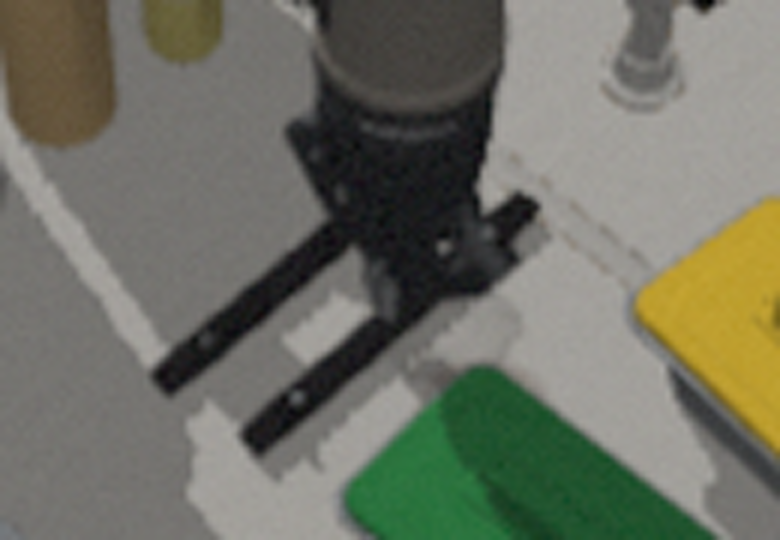

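The side crop shows the fingertips (385,305) just over the near bar, which hasn't moved. I'll keep feeling downward in small steps for contact.

>>> arm_command(
  commands=[0, 0, 0.001, 0, 0, 0, 0.0, 0, 0, 0.002, 0, 0, 0, 0.0, 0, 0, 0.003, 0, 0, 0, 0, 0, 0, 0.003, 0, 0, 0, 0],
)

```text
t: 4.0
eef_pos: [0.6318, -0.1555, -0.0034]
tool_rot: [-0.0, 0.703, 0.711, -0.0]
contact_force: [-0.0, 0.1, -0.3]
gripper_width: 0.001
grasp_force: 0.0
```

>>> arm_command(
  commands=[0, 0, 0.001, 0, 0, 0, 0.0, 0, 0, 0.002, 0, 0, 0, 0.0, 0, 0, 0.002, 0, 0, 0, 0],
)

```text
t: 4.3
eef_pos: [0.6319, -0.1555, -0.0054]
tool_rot: [-0.0, 0.703, 0.711, -0.0]
contact_force: [0.0, -0.4, 0.3]
gripper_width: -0.002
grasp_force: 0.0
```

>>> arm_command(
  commands=[0, 0, 0.001, 0, 0, 0, 0.0, 0, 0, 0.002, 0, 0, 0, 0.0, 0, 0, 0.003, 0, 0, 0, 0, 0, 0, 0.003, 0, 0, 0, 0],
)

```text
t: 4.7
eef_pos: [0.6319, -0.1555, -0.0084]
tool_rot: [-0.0, 0.703, 0.711, -0.0]
contact_force: [0.8, 0.0, 0.4]
gripper_width: 0.004
grasp_force: 0.0
```

>>> arm_command(
  commands=[0, 0, 0.001, 0, 0, 0, 0.0, 0, 0, 0.002, 0, 0, 0, 0.0, 0, 0, 0.003, 0, 0, 0, 0, 0, 0, 0.003, 0, 0, 0, 0],
)

```text
t: 5.1
eef_pos: [0.6319, -0.1554, -0.0114]
tool_rot: [-0.0, 0.703, 0.711, -0.0]
contact_force: [-0.3, -0.3, -0.4]
gripper_width: 0.001
grasp_force: 0.0
```

>>> arm_command(
  commands=[0, 0, 0.001, 0, 0, 0, 0.0, 0, 0, 0.002, 0, 0, 0, 0.0, 0, 0, 0.002, 0, 0, 0, 0],
)

```text
t: 5.4
eef_pos: [0.6322, -0.1555, -0.012]
tool_rot: [0.0, 0.703, 0.711, -0.0]
contact_force: [-3.5, 1.0, 9.4]
gripper_width: 0.001
grasp_force: 4.7
```

Run:
```python
from h import *
from station import *
o=get_obs();print(o['contact_force'],o['eef_pos'])
c=read_camera('wrist');np.savez('w3.npz',**c)
a=cv2.resize(c['img'][180:420,150:410],(780,600),interpolation=cv2.INTER_CUBIC)
a=cv2.convertScaleAbs(a,alpha=2)
cv2.imwrite('pics/w3.png',a[:,:,::-1])
for z in(0,.006,.012,.018):print(z,proj(c,[[.632,-.1445,z]]))
```

```text
[-3.53281523  0.98367694  9.37375614] [ 0.63219525 -0.15548628 -0.01200332]
0 [[275.27630512 232.94976461]]
0.006 [[275.23080328 237.80116049]]
0.012 [[275.18184684 243.02088463]]
0.018 [[275.12902686 248.65253861]]
```

View pics/w3.png

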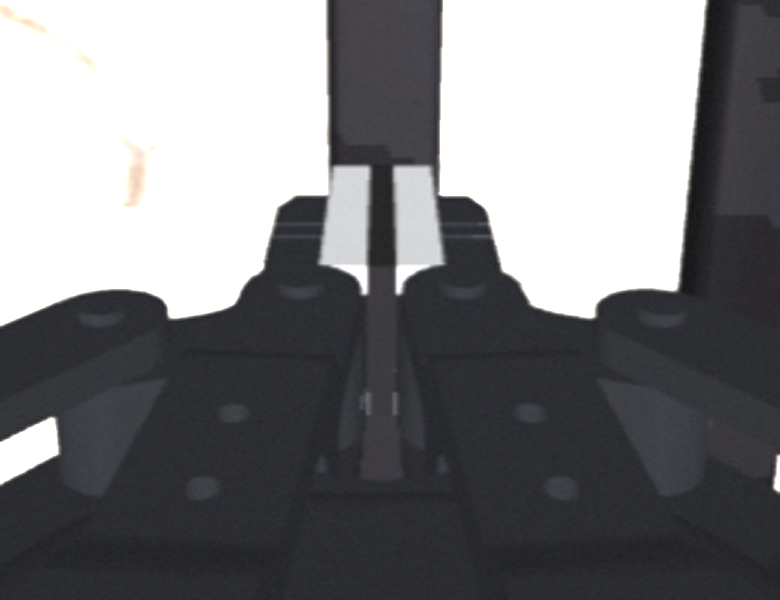

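Contact came at TCP z −0.012 on a bar top at 0.012, and the picture shows the pads at (380,165) sitting on the bar. So the shut pad tips are about 24 mm behind the reported TCP, and I'll use that offset from here on. x and y agree with the images.

>>> arm_command(
  commands=[0, 0, -0.003, 0, 0, 0, 0.0, 0, 0, -0.003, 0, 0, 0, 0.5, 0, 0, -0.003, 0, 0, 0, 0.5, 0, 0, -0.003, 0, 0, 0, 0.5, 0, 0, -0.003, 0, 0, 0, 0.5, 0, 0, 0.003, 0, 0, 0, 0.5, 0, 0, 0.007, 0, 0, 0, 0.5, 0, 0, 0.007, 0, 0, 0, 0.5],
)

```text
t: 6.25
eef_pos: [0.6312, -0.1553, -0.0213]
tool_rot: [-0.001, 0.703, 0.711, -0.001]
contact_force: [-0.6, 0.2, 0.0]
gripper_width: 0.502
grasp_force: 0.0
```

>>> arm_command(
  commands=[0, 0, 0, 0, 0, 0, 0.0, 0, 0, 0, 0, 0, 0, 0.0, 0, 0, 0, 0, 0, 0, 0.0, 0, 0, 0, 0, 0, 0, 0.0, 0, 0, 0, 0, 0, 0, 0.0],
)

```text
t: 6.75
eef_pos: [0.6322, -0.1555, -0.02]
tool_rot: [0.0, 0.703, 0.711, 0.0]
contact_force: [-1.6, 0.0, 2.2]
gripper_width: 0.17
grasp_force: 50.7
```

>>> arm_command(
  commands=[0, 0, -0.05, 0, 0, 0, 0.0, 0, 0, -0.1, 0, 0, 0, 0.0, 0, 0, -0.15, 0, 0, 0, 0.0, 0, 0, -0.15, 0, 0, 0, 0.0],
)

```text
t: 7.15
eef_pos: [0.637, -0.1558, 0.1377]
tool_rot: [0.005, 0.704, 0.711, 0.004]
contact_force: [0.6, 0.8, -0.7]
gripper_width: 0.167
grasp_force: 50.5
```

```bash
python3 go.py 548.9 187.5 130 4.9
```

```text
t 7.15 tcp [ 637.  -155.8  137.7] yaw 90.58 tilt 0.75 open 0.167 grip 50.5 F [ 0.6  0.8 -0.7] q [ 0.45  0.54 -0.43  1.66  0.26  0.99 -0.06]
[ 0.3442 -0.0848  0.0058] [ 0.7  -0.44 85.68]
```

>>> arm_command(
  commands=[0.344, -0.08, 0, 0, 0, 85.7, 0.0, 0.344, -0.08, 0, 0, 0, 85.7, 0.0, 0.344, -0.08, 0, 0, 0, 85.7, 0.0, 0.344, -0.08, 0, 0, 0, 85.7, 0.0, 0.344, -0.08, 0, 0, 0, 85.7, 0.0, 0.344, -0.08, 0, 0, 0, 85.7, 0.0, 0.344, -0.08, 0, 0, 0, 85.7, 0.0, 0.344, -0.08, 0, 0, 0, 85.7, 0.0],
)

```text
t: 7.95
eef_pos: [0.5454, 0.1959, 0.1295]
tool_rot: [-0.002, 0.98, 0.199, -0.0]
contact_force: [0.3, 0.6, -0.8]
gripper_width: 0.164
grasp_force: 50.4
```

```bash
python3 go.py 548.9 187.5 130 4.9
```

```text
t 7.95 tcp [545.4 195.9 129.5] yaw 22.93 tilt 0.24 open 0.164 grip 50.4 F [ 0.3  0.6 -0.8] q [-0.24  0.42 -0.27  1.85  0.13  0.89 -1.74]
[-0.      0.0091 -0.0005] [-0.24  0.02 18.03]
```

>>> arm_command(
  commands=[0, 0.008, 0, 0, 0, 17.2, 0.0, 0, 0.008, 0, 0, 0, 17.2, 0.0, 0, 0.008, 0, 0, 0, 17.2, 0.0, 0, 0.008, 0, 0, 0, 17.2, 0.0, 0, 0.008, 0, 0, 0, 17.2, 0.0, 0, 0.008, 0, 0, 0, 17.2, 0.0, 0, 0.008, 0, 0, 0, 17.2, 0.0],
)

```text
t: 8.65
eef_pos: [0.5516, 0.1802, 0.1297]
tool_rot: [-0.0, 0.999, 0.048, -0.0]
contact_force: [1.0, -0.3, -1.8]
gripper_width: 0.163
grasp_force: 50.4
```

```bash
python3 go.py 548.9 187.5 130 4.9;  python3 - <<'E'
from h import *
from station import *
c=read_camera('wrist');np.savez('w4.npz',**c)
cv2.imwrite('pics/w4.png',c['img'][:,:,::-1])
R=cv2.getRotationMatrix2D((0,0),-4.9,1)[:,:2]
t=np.array([544.2,242.3])
for y in(-55,55):
  for x in(-82,-102,82,102):
    w=t+R@[x,y];print(x,y,w.round(1),proj(c,[[*w/1e3,.095]]).round(1))
E
```

```text
t 8.65 tcp [551.6 180.2 129.7] yaw 5.56 tilt 0.01 open 0.163 grip 50.4 F [ 1.  -0.3 -1.8] q [-0.27  0.42 -0.19  1.85  0.1   0.88 -1.99]
[-0.002  -0.0075 -0.0003] [-0.01  0.    0.66]
-82 -55 [467.2 180.5] [[263.6 348.2]]
-102 -55 [447.3 178.8] [[263.5 374.5]]
82 -55 [630.6 194.5] [[264.4  77.1]]
102 -55 [650.5 196.2] [[264.6  35.3]]
-82 55 [457.8 290.1] [[ 90.8 346.5]]
-102 55 [437.9 288.4] [[ 94.6 372.9]]
82 55 [621.2 304.1] [[52.  74.4]]
102 55 [641.1 305.8] [[46.  32.4]]
```

View pics/w4.png

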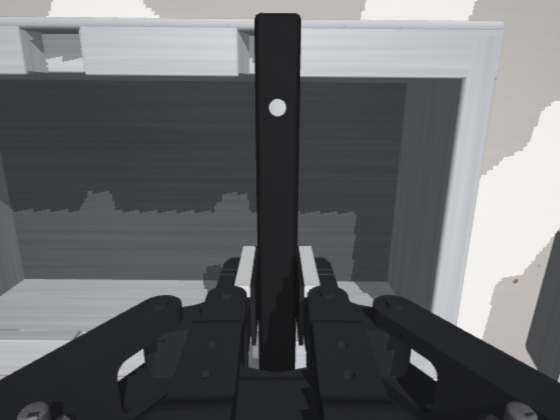

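The wrist view shows the rear notch mouth of the left pair at u 24–82 and the left wall of the right pair at u 238–250. These sit about 2–4 px (1–2 mm) toward −y from my prediction, and the rim's inner edge at v≈77 matches. I'll shift the target about 1 mm toward −y.

```bash
python3 go.py 549 186.5 130 5.0 549 186.5 63 5;  python3 - <<'E'
from h import *
c=np.load('w4.npz')
a=np.radians(5.56)
for s in(92,97,102):print(s,proj(c,[[.5516+s/1e3*np.cos(a),.1802+s/1e3*np.sin(a),.162]]))
E
```

```text
t 8.7 tcp [551.6 180.2 129.8] yaw 5.55 tilt 0.01 open 0.167 grip 50.4 F [-0.9  0.2 -1.1] q [-0.27  0.42 -0.19  1.85  0.1   0.89 -1.99]
[-0.002  -0.0065 -0.0002] [-0.01  0.    0.55]
[-0.002  -0.0065  0.0668] [-0.01  0.    0.55]
92 [[277.47451746  26.7569643 ]]
97 [[277.49336739  10.25863572]]
102 [[277.51263564  -6.60583609]]
```

>>> arm_command(
  commands=[-0.001, -0.006, 0, 0, 0, 0.5, 0.0, -0.001, -0.006, 0.02, 0, 0, 0.5, 0.0, -0.001, -0.006, 0.04, 0, 0, 0.5, 0.0, -0.001, -0.006, 0.05, 0, 0, 0.5, 0.0, -0.001, -0.006, 0.056, 0, 0, 0.5, 0.0, -0.001, -0.006, 0.062, 0, 0, 0.5, 0.0, -0.001, -0.006, 0.066, 0, 0, 0.5, 0.0, -0.001, -0.006, 0.066, 0, 0, 0.5, 0.0],
  force=30,
)

```text
t: 9.5
eef_pos: [0.55, 0.1862, 0.0637]
tool_rot: [0.0, 0.999, 0.044, -0.0]
contact_force: [-0.6, -0.3, -1.7]
gripper_width: 0.164
grasp_force: 50.4
```

```bash
python3 go.py 550 186 130 5.0
```

```text
t 9.5 tcp [550.  186.2  63.7] yaw 5.02 tilt 0.01 open 0.164 grip 50.4 F [-0.6 -0.3 -1.7] q [-0.29  0.5  -0.18  1.89  0.13  0.76 -2.03]
[ 0.      0.0002 -0.0663] [0.   0.01 0.02]
```

>>> arm_command(
  commands=[0, 0, 0.001, 0, 0, 0, 0.0, 0, 0, 0.002, 0, 0, 0, 0.0, 0, 0, 0.002, 0, 0, 0, 0.0],
)

```text
t: 9.8
eef_pos: [0.5504, 0.1863, 0.063]
tool_rot: [-0.0, 0.999, 0.044, 0.001]
contact_force: [-2.0, -1.5, 5.4]
gripper_width: 0.168
grasp_force: 51.2
```

>>> arm_command(
  commands=[0, 0, 0, 0, 0, 0, 0.5, 0, 0, 0, 0, 0, 0, 0.5, 0, 0, 0, 0, 0, 0, 0.5, 0, 0, -0.03, 0, 0, 0, 0.5, 0, 0, -0.08, 0, 0, 0, 0.5, 0, 0, -0.11, 0, 0, 0, 0.5, 0, 0, -0.11, 0, 0, 0, 0.5, 0, 0, -0.11, 0, 0, 0, 0.5],
)

```text
t: 10.6
eef_pos: [0.5503, 0.1863, 0.1723]
tool_rot: [-0.0, 0.999, 0.044, 0.001]
contact_force: [-0.2, -0.4, -1.0]
gripper_width: 0.497
grasp_force: 0.0
```

```bash
python3 go.py 684.5 -147 150 89.8;  python3 - <<'E'
from h import *
from station import *
c=read_camera('wrist');np.savez('w5.npz',**c)
cv2.imwrite('pics/w5.png',c['img'][:,:,::-1])
R=cv2.getRotationMatrix2D((0,0),-5,1)[:,:2]
t=np.array([544.2,242.3])
for y in(-55,55):
  for x in(-82,-97,82,97):
    w=t+R@[x,y];print(x,y,w.round(1),proj(c,[[*w/1e3,.095]]).round(1))
E
```

```text
t 10.6 tcp [550.3 186.3 172.3] yaw 5.01 tilt 0.09 open 0.497 grip 0.0 F [-0.2 -0.4 -1. ] q [-0.28  0.37 -0.2   1.81  0.09  0.97 -1.99]
[0.1045 0.3437 0.0224] [ 5.000e-02 -8.000e-02 -8.479e+01]
-82 -55 [467.3 180.4] [[275.  310.7]]
-97 -55 [452.4 179.1] [[275.  328.2]]
82 -55 [630.7 194.7] [[274.9  80.3]]
97 -55 [645.6 196. ] [[274.9  54.9]]
-82 55 [457.7 289.9] [[128.1 310.7]]
-97 55 [442.8 288.6] [[130.2 328.2]]
82 55 [621.1 304.2] [[100.4  80.2]]
97 55 [636.  305.5] [[97.4 54.7]]
```

View pics/w5.png

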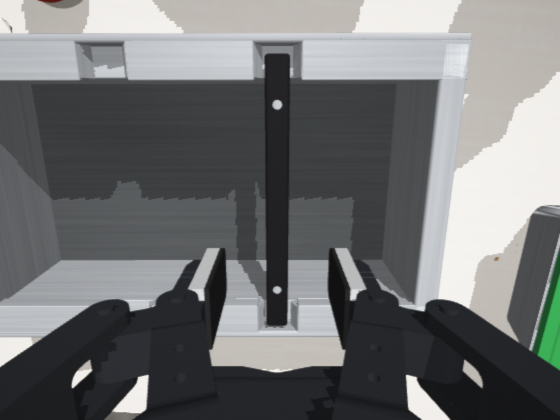

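The wrist view shows the first bar seated in the right pair, with ends at (277,54) and (277,325), centred in the mouth 254–303. The left pair's rear notch is at u 77–127. Next is the second bar.

>>> arm_command(
  commands=[0.105, 0.345, 0.022, 0, 0, -85, 0.5, 0.105, 0.345, 0.022, 0, 0, -85, 0.5, 0.105, 0.345, 0.022, 0, 0, -85, 0.5, 0.105, 0.345, 0.022, 0, 0, -85, 0.5, 0.105, 0.345, 0.022, 0, 0, -85, 0.5, 0.105, 0.345, 0.022, 0, 0, -85, 0.5, 0.105, 0.345, 0.022, 0, 0, -85, 0.5, 0.105, 0.345, 0.022, 0, 0, -85, 0.5],
)

```text
t: 11.45
eef_pos: [0.6838, -0.1565, 0.1465]
tool_rot: [0.0, 0.805, 0.594, -0.002]
contact_force: [0.6, -1.3, 0.3]
gripper_width: 0.502
grasp_force: 0.0
```

>>> arm_command(
  commands=[0, 0, 0, 0, 0, -17, 0.5, 0, 0, 0, 0, 0, -17, 0.5, 0, 0, 0, 0, 0, -17, 0.5, 0, 0, 0, 0, 0, -17, 0.5],
)

```text
t: 11.85
eef_pos: [0.6839, -0.1481, 0.1482]
tool_rot: [-0.001, 0.709, 0.706, -0.001]
contact_force: [-0.4, -0.3, 0.2]
gripper_width: 0.498
grasp_force: 0.0
```

```bash
python3 go.py 685 -149 60 90.2 685 -149 -21 90.2
```

```text
t 11.85 tcp [ 683.9 -148.1  148.2] yaw 89.75 tilt 0.14 open 0.498 grip 0.0 F [-0.4 -0.3  0.2] q [ 0.39  0.6  -0.4   1.52  0.25  1.07 -0.07]
[-0.001   0.0013  0.0882] [-0.13 -0.05 -0.45]
[-0.0011  0.0015  0.1692] [-0.13 -0.05 -0.45]
```

>>> arm_command(
  commands=[-0.001, 0.001, 0.05, 0, 0, -0.4, 0.5, -0.001, 0.001, 0.1, 0, 0, -0.4, 0.5, -0.001, 0.001, 0.14, 0, 0, -0.4, 0.5, -0.001, 0.001, 0.16, 0, 0, -0.4, 0.5, -0.001, 0.001, 0.169, 0, 0, -0.4, 0.5, -0.001, 0.001, 0.169, 0, 0, -0.4, 0.5, -0.001, 0.001, 0.169, 0, 0, -0.4, 0.5],
)

```text
t: 12.55
eef_pos: [0.6868, -0.1492, -0.0179]
tool_rot: [0.001, 0.705, 0.709, 0.001]
contact_force: [0.5, 0.5, -0.3]
gripper_width: 0.496
grasp_force: 0.0
```

>>> arm_command(
  commands=[0, 0, 0, 0, 0, 0, 0.0, 0, 0, 0, 0, 0, 0, 0.0, 0, 0, 0, 0, 0, 0, 0.0, 0, 0, 0, 0, 0, 0, 0.0],
  force=50,
)

```text
t: 12.95
eef_pos: [0.6869, -0.1495, -0.0173]
tool_rot: [0.001, 0.705, 0.709, 0.001]
contact_force: [-0.8, -0.3, 5.7]
gripper_width: 0.166
grasp_force: 49.6
```

```bash
python3 go.py 540.6 295.8 150 5
```

```text
t 12.95 tcp [ 686.9 -149.5  -17.3] yaw 90.33 tilt 0.15 open 0.166 grip 49.6 F [-0.8 -0.3  5.7] q [ 0.36  0.79 -0.34  1.6   0.34  0.81 -0.12]
[ 0.4461 -0.1433 -0.1679] [ 0.14 -0.09 85.33]
```

>>> arm_command(
  commands=[0, 0, -0.05, 0, 0, 0, 0.0, 0, 0, -0.1, 0, 0, 0, 0.0, 0, 0, -0.15, 0, 0, 0, 0.0, 0.049, -0.015, -0.165, 0, 0, 8.5, 0.0, 0.446, -0.143, -0.165, 0, 0, 85.3, 0.0, 0.446, -0.143, -0.165, 0, 0, 85.3, 0.0, 0.446, -0.143, -0.165, 0, 0, 85.3, 0.0, 0.446, -0.143, -0.165, 0, 0, 85.3, 0.0],
)

```text
t: 13.75
eef_pos: [0.6078, 0.0881, 0.1457]
tool_rot: [0.0, 0.917, 0.4, 0.0]
contact_force: [1.3, 0.1, -2.2]
gripper_width: 0.165
grasp_force: 49.3
```

```bash
python3 go.py 540.6 295.8 140 5
```

```text
t 13.75 tcp [607.8  88.1 145.7] yaw 47.1 tilt 0.03 open 0.165 grip 49.3 F [ 1.3  0.1 -2.2] q [-0.02  0.46 -0.29  1.75  0.16  0.96 -1.13]
[ 0.1064 -0.1906  0.0057] [ 1.00e-02 -3.00e-02  4.21e+01]
```

>>> arm_command(
  commands=[0.106, -0.19, 0, 0, 0, 42, 0.0, 0.106, -0.19, 0, 0, 0, 42, 0.0, 0.106, -0.19, 0, 0, 0, 42, 0.0, 0.106, -0.19, 0, 0, 0, 42, 0.0, 0.106, -0.19, 0, 0, 0, 42, 0.0, 0.106, -0.19, 0, 0, 0, 42, 0.0, 0.106, -0.19, 0, 0, 0, 42, 0.0, 0.106, -0.19, 0, 0, 0, 42, 0.0],
)

```text
t: 14.55
eef_pos: [0.5412, 0.291, 0.1453]
tool_rot: [0.001, 0.999, 0.047, 0.0]
contact_force: [0.0, -0.4, -1.2]
gripper_width: 0.157
grasp_force: 49.3
```

```bash
python3 go.py 540.6 295.8 100 5;  python3 - <<'E'
from h import *
from station import *
o=get_obs();c=read_camera('wrist');np.savez('w6.npz',**c);im=c['img']
p=np.array(o['eef_pos']);a=2*np.arctan2(o['tool_rot'][2],o['tool_rot'][1])
for s in(90,97,103):print(s,proj(c,[[*(p[:2]+s/1e3*np.array([np.cos(a),np.sin(a)])),p[2]+.029]]))
bl=masks(im)['black']
k=np.flatnonzero(bl[:200,280]);print('bar tip row',k.min())
for r in(20,60,120):
  k=np.flatnonzero(bl[r,255:305])+255; print(r,k.min() if len(k) else 0,k.max() if len(k) else 0)
cv2.imwrite('pics/w6.png',im[:,:,::-1])
E
```

```text
t 14.55 tcp [541.2 291.  145.3] yaw 5.43 tilt 0.07 open 0.157 grip 49.3 F [ 0.  -0.4 -1.2] q [-0.46  0.45 -0.18  1.76  0.1   0.95 -2.16]
[-0.0002 -0.0049  0.0453] [ 0.06 -0.01  0.43]
90 [[277.39601703  35.03237145]]
97 [[277.42077469  12.64464076]]
103 [[277.44259288  -7.08499532]]
bar tip row 11
20 255 298
60 255 298
120 255 299
```

>>> arm_command(
  commands=[-0.001, -0.005, 0.02, 0, 0, 0.4, 0.0, -0.001, -0.005, 0.04, 0, 0, 0.4, 0.0, -0.001, -0.005, 0.055, 0, 0, 0.4, 0.0, -0.001, -0.005, 0.065, 0, 0, 0.4, 0.0, -0.001, -0.005, 0.071, 0, 0, 0.4, 0.0, -0.001, -0.005, 0.076, 0, 0, 0.4, 0.0, -0.001, -0.005, 0.079, 0, 0, 0.4, 0.0, -0.001, -0.005, 0.079, 0, 0, 0.4, 0.0],
)

```text
t: 15.4
eef_pos: [0.5392, 0.2975, 0.0662]
tool_rot: [0.0, 0.999, 0.044, 0.0]
contact_force: [0.3, -1.6, -2.9]
gripper_width: 0.162
grasp_force: 49.2
```

>>> arm_command(
  commands=[0, 0, 0.001, 0, 0, 0, 0.0, 0, 0, 0.002, 0, 0, 0, 0.0, 0, 0, 0.002, 0, 0, 0, 0.0],
)

```text
t: 15.7
eef_pos: [0.5393, 0.2976, 0.0656]
tool_rot: [0.0, 0.999, 0.044, 0.0]
contact_force: [-2.1, -4.2, 6.7]
gripper_width: 0.169
grasp_force: 50.2
```

>>> arm_command(
  commands=[0, 0, 0, 0, 0, 0, 0.5, 0, 0, 0, 0, 0, 0, 0.5, 0, 0, 0, 0, 0, 0, 0.5, 0, 0, -0.03, 0, 0, 0, 0.5, 0, 0, -0.08, 0, 0, 0, 0.5, 0, 0, -0.12, 0, 0, 0, 0.7, 0, 0, -0.12, 0, 0, 0, 0.7, 0, 0, -0.12, 0, 0, 0, 0.7],
)

```text
t: 16.5
eef_pos: [0.5395, 0.2984, 0.1853]
tool_rot: [-0.001, 0.999, 0.044, 0.001]
contact_force: [-0.1, -0.1, -0.7]
gripper_width: 0.704
grasp_force: 0.0
```

```bash
python3 go.py 478 -94 140 2.5
python3 - <<'E'
from h import *
from station import *
c=read_camera('wrist');np.savez('w7.npz',**c)
cv2.imwrite('pics/w7.png',c['img'][:,:,::-1])
E
```

```text
t 16.5 tcp [539.5 298.4 185.3] yaw 5.08 tilt 0.14 open 0.704 grip 0.0 F [-0.1 -0.1 -0.7] q [-0.46  0.41 -0.19  1.72  0.09  1.02 -2.16]
[-0.0961  0.3855  0.0446] [-0.07 -0.12  2.58]
```

View pics/w7.png

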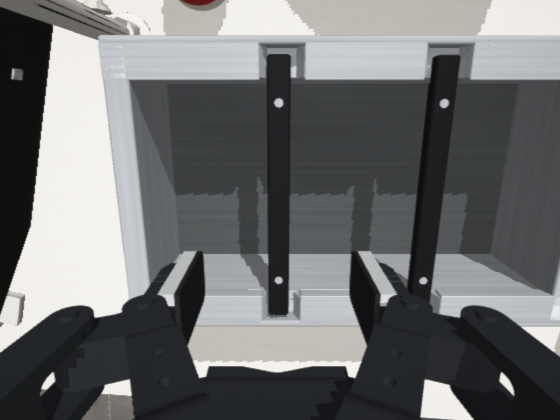

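The wrist view shows both bars seated: left bar at (279,55)–(278,313) in the mouth 260–305, right bar at (446,57)–(420,300). Now the green pan.

>>> arm_command(
  commands=[-0.096, 0.385, 0.01, 0, 0, 2.6, 0.7, -0.096, 0.385, 0.01, 0, 0, 2.6, 0.7, -0.096, 0.385, 0.01, 0, 0, 2.6, 0.7, -0.096, 0.385, 0.01, 0, 0, 2.6, 0.7, -0.096, 0.385, 0.01, 0, 0, 2.6, 0.7, -0.096, 0.385, 0.01, 0, 0, 2.6, 0.7, -0.096, 0.385, 0.01, 0, 0, 2.6, 0.7, -0.096, 0.385, 0.01, 0, 0, 2.6, 0.7],
)

```text
t: 17.35
eef_pos: [0.4754, -0.0962, 0.1726]
tool_rot: [-0.0, 1.0, 0.021, -0.002]
contact_force: [1.3, 0.3, 1.0]
gripper_width: 0.702
grasp_force: 0.0
```

>>> arm_command(
  commands=[0, 0.03, 0, 0, 0, 0, 0.7, 0, 0.03, 0, 0, 0, 0, 0.7, 0, 0.03, 0, 0, 0, 0, 0.7],
)

```text
t: 17.65
eef_pos: [0.4776, -0.1242, 0.1728]
tool_rot: [-0.0, 1.0, 0.021, -0.001]
contact_force: [0.4, 0.8, 0.4]
gripper_width: 0.703
grasp_force: 0.0
```

```bash
cat > pan.py <<'E'
import sys
from h import *
from station import *
n=sys.argv[1];c=read_camera('wrist');im=c['img'];m=masks(im)[n]
print('rect',rect(c,m,.068)); cv2.imwrite(f'pics/p_{n}.png',im[:,:,::-1])
np.savez(f'p_{n}.npz',**c)
E
python3 pan.py green; python3 go.py 478 -94 140 2.5
```

```text
rect (array([479.7, -95.7]), array([ 98.6, 168.8]), np.float32(2.5))
t 17.7 tcp [ 478.  -123.2  173.1] yaw 2.51 tilt 0.14 open 0.696 grip 0.0 F [0.6 0.4 0.6] q [ 0.12  0.22  0.    2.01 -0.    0.91 -1.4 ]
[ 0.0013 -0.0291  0.0331] [-0.05  0.13  0.01]
```

View pics/p_green.png

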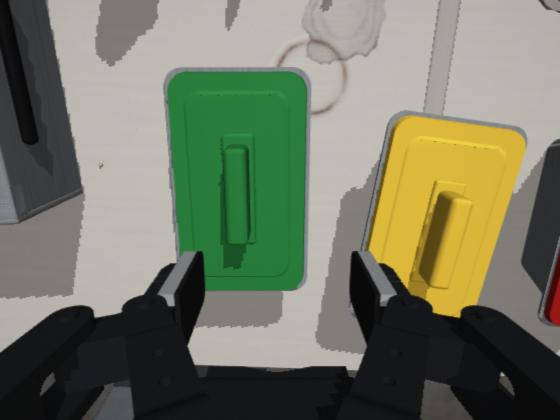

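The wrist view shows the green lid whole (165–310, 68–290) with its handle at (237,195), and yellow at (450,215). The measured size of 168.8 x 98.6 matches the top view. I'm going down on the green handle.

>>> arm_command(
  commands=[0.003, -0.028, 0.02, 0, 0, 0, 0.7, 0.003, -0.028, 0.06, 0, 0, 0, 0.7, 0.003, -0.028, 0.09, 0, 0, 0, 0.7, 0.003, -0.028, 0.11, 0, 0, 0, 0.7, 0.003, -0.028, 0.119, 0, 0, 0, 0.7, 0.003, -0.028, 0.119, 0, 0, 0, 0.7, 0.003, -0.028, 0.119, 0, 0, 0, 0.7],
)

```text
t: 18.4
eef_pos: [0.4811, -0.0954, 0.0558]
tool_rot: [-0.0, 1.0, 0.022, 0.0]
contact_force: [-0.4, -0.6, 0.0]
gripper_width: 0.699
grasp_force: 0.0
```

>>> arm_command(
  commands=[0, 0, 0, 0, 0, 0, 0.0, 0, 0, 0, 0, 0, 0, 0.0, 0, 0, 0, 0, 0, 0, 0.0, 0, 0, 0, 0, 0, 0, 0.0, 0, 0, 0, 0, 0, 0, 0],
  force=80,
)

```text
t: 18.9
eef_pos: [0.481, -0.0957, 0.0562]
tool_rot: [-0.0, 1.0, 0.022, 0.001]
contact_force: [-1.6, 1.6, 6.1]
gripper_width: 0.166
grasp_force: 79.1
```

```bash
python3 go.py 479.5 -95.5 200 5 534.5 351.3 200 5
```

```text
t 18.9 tcp [481.  -95.7  56.2] yaw 2.48 tilt 0.07 open 0.166 grip 79.1 F [-1.6  1.6  6.1] q [ 0.08  0.39 -0.02  2.12  0.01  0.63 -1.47]
[-0.0013 -0.0003 -0.1438] [-0.01 -0.07 -2.52]
[ 0.073  -0.4443 -0.1437] [-0.01 -0.07 -2.52]
```

>>> arm_command(
  commands=[0, 0, -0.015, 0, 0, 0, 0.0, 0, 0, -0.045, 0, 0, 0, 0.0, 0, 0, -0.085, 0, 0, 0, 0.0, 0, 0, -0.125, 0, 0, 0, 0.0, 0, 0, -0.144, 0, 0, 0, 0.0, 0, 0, -0.144, 0, 0, 0, 0.0],
)

```text
t: 19.5
eef_pos: [0.4819, -0.0962, 0.2016]
tool_rot: [0.0, 1.0, 0.021, 0.002]
contact_force: [1.4, -0.7, -6.4]
gripper_width: 0.165
grasp_force: 79.5
```

>>> arm_command(
  commands=[0.005, -0.03, 0, 0, 0, -0.5, 0.0, 0.011, -0.07, 0, 0, 0, -1, 0.0, 0.018, -0.11, 0, 0, 0, -1.5, 0.0, 0.024, -0.15, 0, 0, 0, -2, 0.0, 0.031, -0.19, 0, 0, 0, -2.5, 0.0, 0.038, -0.23, 0, 0, 0, -2.5, 0.0, 0.044, -0.27, 0, 0, 0, -2.5, 0.0, 0.051, -0.31, 0, 0, 0, -2.5, 0.0],
)

```text
t: 20.3
eef_pos: [0.5163, 0.2166, 0.1964]
tool_rot: [0.001, 0.999, 0.043, -0.002]
contact_force: [1.0, -0.5, -6.7]
gripper_width: 0.168
grasp_force: 79.3
```

>>> arm_command(
  commands=[0.006, -0.03, 0, 0, 0, 0, 0.0, 0.012, -0.06, 0, 0, 0, 0, 0.0, 0.018, -0.09, 0, 0, 0, 0, 0.0, 0.02, -0.11, 0, 0, 0, 0, 0.0, 0.02, -0.12, 0, 0, 0, 0, 0.0, 0.02, -0.12, 0, 0, 0, 0, 0.0],
)

```text
t: 20.9
eef_pos: [0.5263, 0.3379, 0.1979]
tool_rot: [0.0, 0.999, 0.044, -0.001]
contact_force: [-0.2, -0.4, -6.3]
gripper_width: 0.163
grasp_force: 79.4
```

```bash
python3 go.py 536 351.3 89 5
python3 - <<'E'
from h import *
from station import *
o=get_obs();print(o['q'][6])
c=read_camera('wrist');im=c['img'];np.savez('w8.npz',**c);cv2.imwrite('pics/w8.png',im[:,:,::-1])
d=read_camera('side')
cv2.imwrite('pics/s8.png',np.hstack([cv2.resize(im,(440,330)),cv2.resize(d['img'][130:400,70:400],(360,330))])[:,:,::-1])
E
```

```text
t 20.9 tcp [526.3 337.9 197.9] yaw 5.1 tilt 0.14 open 0.163 grip 79.4 F [-0.2 -0.4 -6.3] q [-0.5   0.42 -0.22  1.68  0.1   1.06 -2.24]
[ 0.0111 -0.0125  0.1089] [0.04 0.13 0.1 ]
-2.2392746606884657
```

View pics/s8.png

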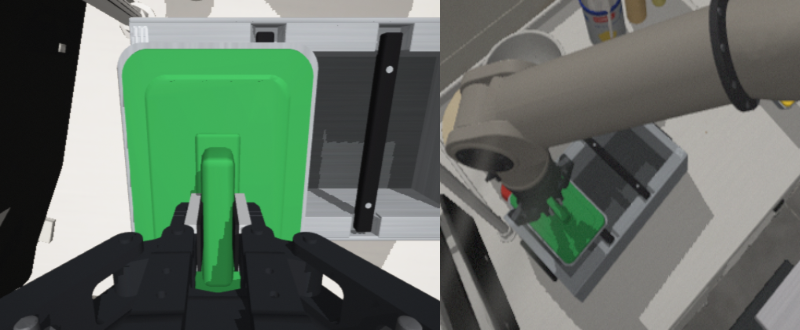

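The picture shows the green pan level in the grip over the left bay, with both bars in place. I'm lining it up and lowering it.

>>> arm_command(
  commands=[0.011, -0.012, 0, 0, 0, 0, 0.0, 0.011, -0.012, 0.01, 0, 0, 0, 0.0, 0.011, -0.012, 0.03, 0, 0, 0, 0.0, 0.011, -0.012, 0.05, 0, 0, 0, 0.0, 0.011, -0.012, 0.07, 0, 0, 0, 0.0, 0.011, -0.012, 0.085, 0, 0, 0, 0.0, 0.011, -0.012, 0.092, 0, 0, 0, 0.0, 0.011, -0.012, 0.092, 0, 0, 0, 0.0],
)

```text
t: 21.8
eef_pos: [0.537, 0.349, 0.1061]
tool_rot: [0.001, 0.999, 0.043, -0.001]
contact_force: [-0.2, -0.4, -5.6]
gripper_width: 0.167
grasp_force: 79.2
```

```bash
python3 go.py 536 351.3 89 5
```

```text
t 21.8 tcp [537.  349.  106.1] yaw 4.94 tilt 0.13 open 0.167 grip 79.2 F [-0.2 -0.4 -5.6] q [-0.52  0.54 -0.21  1.72  0.14  0.91 -2.27]
[-0.0007 -0.0024  0.0171] [ 0.08  0.1  -0.06]
```

>>> arm_command(
  commands=[-0.001, -0.002, 0.003, 0, 0, 0, 0.0, -0.001, -0.002, 0.007, 0, 0, 0, 0.0, -0.001, -0.002, 0.011, 0, 0, 0, 0.0, -0.001, -0.002, 0.014, 0, 0, 0, 0.0, -0.001, -0.002, 0.016, 0, 0, 0, 0.0, -0.001, -0.002, 0.016, 0, 0, 0, 0.0],
)

```text
t: 22.4
eef_pos: [0.5362, 0.3519, 0.0909]
tool_rot: [0.0, 0.999, 0.043, -0.0]
contact_force: [0.0, 0.1, -6.5]
gripper_width: 0.169
grasp_force: 79.5
```

>>> arm_command(
  commands=[0, 0, 0.001, 0, 0, 0, 0.0, 0, 0, 0.002, 0, 0, 0, 0.0, 0, 0, 0.002, 0, 0, 0, 0.0],
)

```text
t: 22.7
eef_pos: [0.5365, 0.3521, 0.0894]
tool_rot: [-0.0, 0.999, 0.043, 0.0]
contact_force: [-0.1, -0.1, -5.3]
gripper_width: 0.168
grasp_force: 79.5
```

>>> arm_command(
  commands=[0, 0, 0.001, 0, 0, 0, 0.0, 0, 0, 0.002, 0, 0, 0, 0.0, 0, 0, 0.002, 0, 0, 0, 0.0],
)

```text
t: 23.0
eef_pos: [0.5365, 0.3522, 0.0893]
tool_rot: [-0.0, 0.999, 0.043, 0.0]
contact_force: [-3.9, -3.1, 7.7]
gripper_width: 0.166
grasp_force: 81.4
```

>>> arm_command(
  commands=[0, 0, -0.001, 0, 0, 0, 0.6, 0, 0, -0.001, 0, 0, 0, 0.6, 0, 0, -0.001, 0, 0, 0, 0.6, 0, 0, -0.02, 0, 0, 0, 0.6, 0, 0, -0.06, 0, 0, 0, 0.6, 0, 0, -0.1, 0, 0, 0, 0.7, 0, 0, -0.1, 0, 0, 0, 0.7, 0, 0, -0.1, 0, 0, 0, 0.7],
)

```text
t: 23.8
eef_pos: [0.5371, 0.3526, 0.1885]
tool_rot: [-0.001, 0.999, 0.043, 0.001]
contact_force: [0.5, -0.9, -0.7]
gripper_width: 0.698
grasp_force: 0.0
```

```bash
python3 pan.py green; python3 go.py 453 -275 180 -5.5
```

```text
rect (array([526.1, 351.4]), array([110.8, 190.9]), np.float32(5.0))
t 23.85 tcp [536.2 352.  187.1] yaw 4.98 tilt 0.01 open 0.699 grip 0.0 F [-0.9 -0.1 -0.1] q [-0.52  0.45 -0.22  1.65  0.11  1.05 -2.25]
[-0.1374  0.6174  0.0071] [ 0.000e+00 -1.000e-02  1.048e+01]
```

>>> arm_command(
  commands=[-0.137, 0.617, 0.005, 0, 0, 10.5, 0.7, -0.137, 0.617, 0.005, 0, 0, 10.5, 0.7, -0.137, 0.617, 0.005, 0, 0, 10.5, 0.7, -0.137, 0.617, 0.005, 0, 0, 10.5, 0.7, -0.137, 0.617, 0.005, 0, 0, 10.5, 0.7, -0.137, 0.617, 0.005, 0, 0, 10.5, 0.7, -0.137, 0.617, 0.005, 0, 0, 10.5, 0.7, -0.137, 0.617, 0.005, 0, 0, 10.5, 0.7],
)

```text
t: 24.65
eef_pos: [0.4822, -0.0465, 0.1828]
tool_rot: [0.0, 0.999, -0.048, -0.001]
contact_force: [0.3, -0.3, 0.9]
gripper_width: 0.706
grasp_force: 0.0
```

```bash
python3 go.py 453 -275 180 -5.5
```

```text
t 24.65 tcp [482.2 -46.5 182.8] yaw -5.51 tilt 0.13 open 0.706 grip 0.0 F [ 0.3 -0.3  0.9] q [ 0.    0.19 -0.04  2.02  0.01  0.93 -1.71]
[-0.0072  0.2303  0.0029] [ 0.02  0.13 -0.01]
```

>>> arm_command(
  commands=[-0.007, 0.22, 0, 0, 0, 0, 0.7, -0.007, 0.22, 0, 0, 0, 0, 0.7, -0.007, 0.22, 0, 0, 0, 0, 0.7, -0.007, 0.22, 0, 0, 0, 0, 0.7, -0.007, 0.22, 0, 0, 0, 0, 0.7, -0.007, 0.22, 0, 0, 0, 0, 0.7, -0.007, 0.22, 0, 0, 0, 0, 0.7],
)

```text
t: 25.35
eef_pos: [0.455, -0.2622, 0.1829]
tool_rot: [-0.001, 0.999, -0.048, -0.001]
contact_force: [-0.0, 0.1, -1.1]
gripper_width: 0.704
grasp_force: 0.0
```

```bash
python3 pan.py yellow; python3 go.py 451 -249.5 55 -5.5
```

```text
rect (array([ 451.5, -249. ]), array([ 99.3, 169.5]), np.float32(-5.5))
t 25.4 tcp [ 455.5 -261.3  183.1] yaw -5.45 tilt 0.13 open 0.704 grip 0.0 F [ 0.2  0.4 -0.4] q [ 0.31  0.26  0.11  1.94 -0.03  0.95 -1.23]
[-0.0053 -0.0112  0.1281] [-0.07  0.11  0.05]
```

>>> arm_command(
  commands=[-0.005, -0.012, 0.02, 0, 0, 0, 0.7, -0.005, -0.012, 0.06, 0, 0, 0, 0.7, -0.005, -0.012, 0.095, 0, 0, 0, 0.7, -0.005, -0.012, 0.117, 0, 0, 0, 0.7, -0.005, -0.012, 0.127, 0, 0, 0, 0.7, -0.005, -0.012, 0.127, 0, 0, 0, 0.7, -0.005, -0.012, 0.127, 0, 0, 0, 0.7],
)

```text
t: 26.1
eef_pos: [0.4528, -0.25, 0.0579]
tool_rot: [0.0, 0.999, -0.048, 0.001]
contact_force: [1.3, 0.1, 0.9]
gripper_width: 0.703
grasp_force: 0.0
```

>>> arm_command(
  commands=[0, 0, 0, 0, 0, 0, 0.0, 0, 0, 0, 0, 0, 0, 0.0, 0, 0, 0, 0, 0, 0, 0.0, 0, 0, 0, 0, 0, 0, 0.0, 0, 0, 0, 0, 0, 0, 0],
)

```text
t: 26.6
eef_pos: [0.4525, -0.2499, 0.058]
tool_rot: [-0.0, 0.999, -0.048, 0.001]
contact_force: [-0.6, 2.5, 6.9]
gripper_width: 0.168
grasp_force: 79.7
```

>>> arm_command(
  commands=[0, 0, -0.015, 0, 0, 0, 0.0, 0, 0, -0.045, 0, 0, 0, 0.0, 0, 0, -0.085, 0, 0, 0, 0.0, 0, 0, -0.125, 0, 0, 0, 0.0, 0, 0, -0.144, 0, 0, 0, 0.0, 0, 0, -0.144, 0, 0, 0, 0.0],
)

```text
t: 27.2
eef_pos: [0.4531, -0.2511, 0.2035]
tool_rot: [0.001, 0.999, -0.048, 0.002]
contact_force: [0.2, -0.3, -6.5]
gripper_width: 0.157
grasp_force: 79.2
```

```bash
python3 go.py 544.5 241.2 200 5
```

```text
t 27.2 tcp [ 453.1 -251.1  203.5] yaw -5.54 tilt 0.28 open 0.157 grip 79.2 F [ 0.2 -0.3 -6.5] q [ 0.29  0.22  0.11  1.94 -0.03  0.98 -1.25]
[ 0.0435 -0.4988  0.003 ] [  0.1   -0.26 -10.54]
```

>>> arm_command(
  commands=[0.003, -0.03, 0, 0, 0, -1, 0.0, 0.006, -0.07, 0, 0, 0, -2, 0.0, 0.01, -0.115, 0, 0, 0, -4, 0.0, 0.014, -0.16, 0, 0, 0, -6, 0.0, 0.018, -0.205, 0, 0, 0, -8, 0.0, 0.022, -0.25, 0, 0, 0, -9.5, 0.0, 0.026, -0.295, 0, 0, 0, -10.5, 0.0, 0.03, -0.34, 0, 0, 0, -10.5, 0.0],
)

```text
t: 28.0
eef_pos: [0.5128, 0.0864, 0.1986]
tool_rot: [0.0, 0.999, 0.044, -0.002]
contact_force: [1.7, 0.0, -5.8]
gripper_width: 0.169
grasp_force: 79.2
```

>>> arm_command(
  commands=[0.01, -0.04, 0, 0, 0, 0, 0.0, 0.022, -0.075, 0, 0, 0, 0, 0.0, 0.032, -0.11, 0, 0, 0, 0, 0.0, 0.04, -0.135, 0, 0, 0, 0, 0.0, 0.04, -0.15, 0, 0, 0, 0, 0.0, 0.04, -0.155, 0, 0, 0, 0, 0.0, 0.04, -0.155, 0, 0, 0, 0, 0.0],
)

```text
t: 28.7
eef_pos: [0.5398, 0.2424, 0.1997]
tool_rot: [0.001, 0.999, 0.044, -0.001]
contact_force: [-0.3, -1.3, -6.1]
gripper_width: 0.162
grasp_force: 79.2
```

```bash
python3 go.py 545.5 241.2 91 5
```

```text
t 28.7 tcp [539.8 242.4 199.7] yaw 5.01 tilt 0.16 open 0.162 grip 79.2 F [-0.3 -1.3 -6.1] q [-0.37  0.36 -0.2   1.76  0.08  1.04 -2.08]
[0.0059 0.0016 0.1087] [0.08 0.14 0.01]
```

>>> arm_command(
  commands=[0.006, 0.001, 0, 0, 0, 0, 0.0, 0.006, 0.001, 0.01, 0, 0, 0, 0.0, 0.006, 0.001, 0.03, 0, 0, 0, 0.0, 0.006, 0.001, 0.05, 0, 0, 0, 0.0, 0.006, 0.001, 0.07, 0, 0, 0, 0.0, 0.006, 0.001, 0.085, 0, 0, 0, 0.0, 0.006, 0.001, 0.092, 0, 0, 0, 0.0, 0.006, 0.001, 0.092, 0, 0, 0, 0.0],
)

```text
t: 29.5
eef_pos: [0.5464, 0.2418, 0.108]
tool_rot: [0.0, 0.999, 0.043, -0.001]
contact_force: [-0.7, 0.9, -6.1]
gripper_width: 0.163
grasp_force: 79.0
```

```bash
python3 go.py 545.5 241.2 91 5
```

```text
t 29.5 tcp [546.4 241.8 108. ] yaw 4.94 tilt 0.12 open 0.163 grip 79.0 F [-0.7  0.9 -6.1] q [-0.38  0.47 -0.19  1.82  0.11  0.86 -2.1 ]
[-0.0009  0.0005  0.017 ] [ 0.05  0.11 -0.06]
```

>>> arm_command(
  commands=[-0.001, 0, 0.003, 0, 0, 0, 0.0, -0.001, 0, 0.007, 0, 0, 0, 0.0, -0.001, 0, 0.011, 0, 0, 0, 0.0, -0.001, 0, 0.014, 0, 0, 0, 0.0, -0.001, 0, 0.016, 0, 0, 0, 0.0, -0.001, 0, 0.016, 0, 0, 0, 0.0],
)

```text
t: 30.1
eef_pos: [0.5457, 0.2424, 0.0928]
tool_rot: [0.0, 0.999, 0.043, -0.0]
contact_force: [0.3, 0.2, -5.8]
gripper_width: 0.165
grasp_force: 79.2
```

>>> arm_command(
  commands=[0, 0, 0.001, 0, 0, 0, 0.0, 0, 0, 0.002, 0, 0, 0, 0.0, 0, 0, 0.002, 0, 0, 0, 0.0],
)

```text
t: 30.4
eef_pos: [0.546, 0.2426, 0.0912]
tool_rot: [-0.0, 0.999, 0.043, 0.0]
contact_force: [0.5, -0.3, -4.7]
gripper_width: 0.164
grasp_force: 79.3
```

>>> arm_command(
  commands=[0, 0, 0.001, 0, 0, 0, 0.0, 0, 0, 0.002, 0, 0, 0, 0.0, 0, 0, 0.002, 0, 0, 0, 0.0],
)

```text
t: 30.7
eef_pos: [0.5461, 0.2427, 0.0909]
tool_rot: [-0.0, 0.999, 0.043, 0.0]
contact_force: [-5.8, -1.9, 8.7]
gripper_width: 0.166
grasp_force: 81.2
```

Seated. I'll release and go to the red pan.

>>> arm_command(
  commands=[0, 0, -0.001, 0, 0, 0, 0.6, 0, 0, -0.001, 0, 0, 0, 0.6, 0, 0, -0.001, 0, 0, 0, 0.6, 0, 0, -0.02, 0, 0, 0, 0.6, 0, 0, -0.06, 0, 0, 0, 0.6, 0, 0, -0.1, 0, 0, 0, 0.7, 0, 0, -0.1, 0, 0, 0, 0.7, 0, 0, -0.1, 0, 0, 0, 0.7],
)

```text
t: 31.5
eef_pos: [0.5466, 0.2428, 0.1901]
tool_rot: [-0.0, 0.999, 0.043, 0.001]
contact_force: [-0.2, 0.0, -0.4]
gripper_width: 0.701
grasp_force: 0.0
```

```bash
python3 go.py 461 -415 180 0.1
```

```text
t 31.5 tcp [546.6 242.8 190.1] yaw 4.97 tilt 0.14 open 0.701 grip 0.0 F [-0.2  0.  -0.4] q [-0.37  0.38 -0.2   1.76  0.08  1.02 -2.08]
[-0.1423  0.6479  0.0092] [-0.05 -0.13  4.87]
```

>>> arm_command(
  commands=[-0.142, 0.648, 0.007, 0, 0, 4.9, 0.7, -0.142, 0.648, 0.007, 0, 0, 4.9, 0.7, -0.142, 0.648, 0.007, 0, 0, 4.9, 0.7, -0.142, 0.648, 0.007, 0, 0, 4.9, 0.7, -0.142, 0.648, 0.007, 0, 0, 4.9, 0.7, -0.142, 0.648, 0.007, 0, 0, 4.9, 0.7, -0.142, 0.648, 0.007, 0, 0, 4.9, 0.7, -0.142, 0.648, 0.007, 0, 0, 4.9, 0.7],
)

```text
t: 32.3
eef_pos: [0.4929, -0.156, 0.1834]
tool_rot: [-0.0, 1.0, 0.001, -0.001]
contact_force: [1.4, -0.6, 0.1]
gripper_width: 0.7
grasp_force: 0.0
```

```bash
python3 go.py 461 -415 180 0.1
```

```text
t 32.3 tcp [ 492.9 -156.   183.4] yaw 0.08 tilt 0.13 open 0.7 grip 0.0 F [ 1.4 -0.6  0.1] q [ 0.18  0.25  0.    1.95 -0.    0.94 -1.38]
[-0.0323  0.259   0.0034] [-0.02  0.13 -0.02]
```

>>> arm_command(
  commands=[-0.032, 0.25, 0, 0, 0, 0, 0.7, -0.032, 0.25, 0, 0, 0, 0, 0.7, -0.032, 0.25, 0, 0, 0, 0, 0.7, -0.032, 0.25, 0, 0, 0, 0, 0.7, -0.032, 0.25, 0, 0, 0, 0, 0.7, -0.032, 0.25, 0, 0, 0, 0, 0.7, -0.032, 0.25, 0, 0, 0, 0, 0.7],
)

```text
t: 33.0
eef_pos: [0.4612, -0.4052, 0.183]
tool_rot: [-0.001, 1.0, -0.001, -0.001]
contact_force: [0.8, 0.4, 0.4]
gripper_width: 0.696
grasp_force: 0.0
```

```bash
python3 pan.py red; python3 go.py 457 -404 56 0.1
```

```text
rect (array([ 457.2, -403.6]), array([ 98.9, 169.8]), np.float32(0.4))
t 33.05 tcp [ 462.3 -403.2  183.2] yaw 0.06 tilt 0.17 open 0.695 grip 0.0 F [-0.1  1.5 -0.4] q [ 0.53  0.4   0.12  1.74 -0.05  1.01 -0.91]
[-0.005   0.001   0.1272] [-0.12  0.13 -0.04]
```

>>> arm_command(
  commands=[-0.005, 0, 0.02, 0, 0, 0, 0.7, -0.005, 0, 0.06, 0, 0, 0, 0.7, -0.005, 0, 0.095, 0, 0, 0, 0.7, -0.005, 0, 0.117, 0, 0, 0, 0.7, -0.005, 0, 0.128, 0, 0, 0, 0.7, -0.005, 0, 0.128, 0, 0, 0, 0.7, -0.005, 0, 0.128, 0, 0, 0, 0.7],
)

```text
t: 33.75
eef_pos: [0.4588, -0.4038, 0.0578]
tool_rot: [0.0, 1.0, 0.001, 0.001]
contact_force: [-0.1, -0.2, 1.0]
gripper_width: 0.7
grasp_force: 0.0
```

>>> arm_command(
  commands=[0, 0, 0, 0, 0, 0, 0.0, 0, 0, 0, 0, 0, 0, 0.0, 0, 0, 0, 0, 0, 0, 0.0, 0, 0, 0, 0, 0, 0, 0.0, 0, 0, 0, 0, 0, 0, 0],
)

```text
t: 34.25
eef_pos: [0.4584, -0.4041, 0.0579]
tool_rot: [0.0, 1.0, 0.001, 0.0]
contact_force: [-1.7, 2.1, 7.2]
gripper_width: 0.167
grasp_force: 79.6
```

>>> arm_command(
  commands=[0, 0, -0.015, 0, 0, 0, 0.0, 0, 0, -0.045, 0, 0, 0, 0.0, 0, 0, -0.085, 0, 0, 0, 0.0, 0, 0, -0.125, 0, 0, 0, 0.0, 0, 0, -0.144, 0, 0, 0, 0.0, 0, 0, -0.144, 0, 0, 0, 0.0],
)

```text
t: 34.85
eef_pos: [0.4591, -0.4056, 0.2047]
tool_rot: [0.002, 1.0, 0.0, 0.002]
contact_force: [-0.2, -0.1, -5.4]
gripper_width: 0.172
grasp_force: 78.8
```

```bash
python3 go.py 555 131.8 200 5
```

```text
t 34.85 tcp [ 459.1 -405.6  204.7] yaw 0.05 tilt 0.36 open 0.172 grip 78.8 F [-0.2 -0.1 -5.4] q [ 0.53  0.37  0.12  1.73 -0.05  1.04 -0.9 ]
[ 0.0963 -0.5373  0.0031] [ 0.23 -0.28 -4.95]
```

>>> arm_command(
  commands=[0.005, -0.03, 0, 0, 0, -1, 0.0, 0.012, -0.07, 0, 0, 0, -2, 0.0, 0.02, -0.115, 0, 0, 0, -3, 0.0, 0.029, -0.16, 0, 0, 0, -4, 0.0, 0.037, -0.205, 0, 0, 0, -5, 0.0, 0.045, -0.25, 0, 0, 0, -5, 0.0, 0.053, -0.295, 0, 0, 0, -5, 0.0, 0.061, -0.34, 0, 0, 0, -5, 0.0],
)

```text
t: 35.65
eef_pos: [0.5169, -0.0625, 0.1992]
tool_rot: [-0.0, 0.999, 0.044, -0.002]
contact_force: [1.0, 0.2, -4.6]
gripper_width: 0.166
grasp_force: 78.9
```

>>> arm_command(
  commands=[0.012, -0.045, 0, 0, 0, 0, 0.0, 0.024, -0.09, 0, 0, 0, 0, 0.0, 0.036, -0.13, 0, 0, 0, 0, 0.0, 0.048, -0.16, 0, 0, 0, 0, 0.0, 0.05, -0.185, 0, 0, 0, 0, 0.0, 0.05, -0.195, 0, 0, 0, 0, 0.0, 0.05, -0.195, 0, 0, 0, 0, 0.0],
)

```text
t: 36.35
eef_pos: [0.5495, 0.1357, 0.1994]
tool_rot: [0.0, 0.999, 0.046, -0.001]
contact_force: [0.5, -0.6, -4.8]
gripper_width: 0.166
grasp_force: 79.0
```

```bash
python3 go.py 555.2 131.8 91 5
```

```text
t 36.35 tcp [549.5 135.7 199.4] yaw 5.25 tilt 0.17 open 0.166 grip 79.0 F [ 0.5 -0.6 -4.8] q [-0.22  0.32 -0.16  1.82  0.06  1.02 -1.88]
[0.0057 0.0044 0.1084] [0.01 0.17 0.25]
```

>>> arm_command(
  commands=[0.006, 0.004, 0, 0, 0, 0.2, 0.0, 0.006, 0.004, 0.01, 0, 0, 0.2, 0.0, 0.006, 0.004, 0.03, 0, 0, 0.2, 0.0, 0.006, 0.004, 0.05, 0, 0, 0.2, 0.0, 0.006, 0.004, 0.07, 0, 0, 0.2, 0.0, 0.006, 0.004, 0.085, 0, 0, 0.2, 0.0, 0.006, 0.004, 0.092, 0, 0, 0.2, 0.0, 0.006, 0.004, 0.092, 0, 0, 0.2, 0.0],
)

```text
t: 37.15
eef_pos: [0.5566, 0.1295, 0.1076]
tool_rot: [0.001, 0.999, 0.042, -0.001]
contact_force: [-0.4, -0.8, -4.8]
gripper_width: 0.164
grasp_force: 78.9
```

```bash
python3 go.py 555.2 131.8 91 5
```

```text
t 37.15 tcp [556.6 129.5 107.6] yaw 4.78 tilt 0.15 open 0.164 grip 78.9 F [-0.4 -0.8 -4.8] q [-0.22  0.43 -0.15  1.89  0.08  0.83 -1.9 ]
[-0.0012 -0.0024  0.0166] [ 0.06  0.14 -0.22]
```

>>> arm_command(
  commands=[-0.001, -0.002, 0.003, 0, 0, -0.2, 0.0, -0.001, -0.002, 0.007, 0, 0, -0.2, 0.0, -0.001, -0.002, 0.011, 0, 0, -0.2, 0.0, -0.001, -0.002, 0.014, 0, 0, -0.2, 0.0, -0.001, -0.002, 0.016, 0, 0, -0.2, 0.0, -0.001, -0.002, 0.016, 0, 0, -0.2, 0.0],
)

```text
t: 37.75
eef_pos: [0.5559, 0.1329, 0.0926]
tool_rot: [0.0, 0.999, 0.044, -0.0]
contact_force: [-0.7, -0.1, -3.9]
gripper_width: 0.167
grasp_force: 79.0
```

>>> arm_command(
  commands=[0, 0, 0.001, 0, 0, 0, 0.0, 0, 0, 0.002, 0, 0, 0, 0.0, 0, 0, 0.002, 0, 0, 0, 0.0],
)

```text
t: 38.05
eef_pos: [0.5563, 0.1331, 0.0911]
tool_rot: [-0.0, 0.999, 0.044, 0.0]
contact_force: [-0.7, -0.3, -3.7]
gripper_width: 0.16
grasp_force: 79.1
```

>>> arm_command(
  commands=[0, 0, 0.001, 0, 0, 0, 0.0, 0, 0, 0.002, 0, 0, 0, 0.0, 0, 0, 0.002, 0, 0, 0, 0.0],
)

```text
t: 38.35
eef_pos: [0.5563, 0.1332, 0.0908]
tool_rot: [0.0, 0.999, 0.044, 0.0]
contact_force: [-6.1, -1.0, 12.3]
gripper_width: 0.163
grasp_force: 81.4
```

>>> arm_command(
  commands=[0, 0, -0.001, 0, 0, 0, 0.6, 0, 0, -0.001, 0, 0, 0, 0.6, 0, 0, -0.001, 0, 0, 0, 0.6, 0, 0, -0.02, 0, 0, 0, 0.6, 0, 0, -0.06, 0, 0, 0, 0.6, 0, 0, -0.11, 0, 0, 0, 0.6, 0, 0.02, -0.14, 0, 0, 0, 0.6, 0, 0.07, -0.15, 0, 0, 0, 0.6],
)

```text
t: 39.15
eef_pos: [0.5643, 0.0694, 0.2431]
tool_rot: [-0.002, 0.999, 0.049, 0.004]
contact_force: [1.4, -0.6, 0.1]
gripper_width: 0.601
grasp_force: 0.0
```

>>> arm_command(
  commands=[0, 0.3, 0, 0, 0, 0, 0.6, 0, 0.3, 0, 0, 0, 0, 0.6, 0, 0.3, 0, 0, 0, 0, 0.6, 0, 0.3, 0, 0, 0, 0, 0.6, 0, 0.3, 0, 0, 0, 0, 0.6, 0, 0.3, 0, 0, 0, 0, 0.6, 0, 0.3, 0, 0, 0, 0, 0.6, 0, 0.3, 0, 0, 0, 0, 0.6],
)

```text
t: 39.95
eef_pos: [0.5884, -0.2363, 0.2383]
tool_rot: [0.0, 0.999, 0.043, -0.0]
contact_force: [-0.3, 0.7, 0.0]
gripper_width: 0.598
grasp_force: 0.0
```

Run:
```python
from h import *
from station import *
a=read_camera('top');b=read_camera('side');M=masks(a['img'])
for n,bx in dict(green=(115,170,180,270),yellow=(170,170,225,270),red=(200,170,270,270)).items():print(n,rect(a,M[n],.101,bx))
print(rect(a,M['red'],.03,(135,150,165,180)))
x=cv2.resize(a['img'][130:280,100:280],(400,333),interpolation=cv2.INTER_CUBIC)
y=cv2.resize(b['img'][190:390,100:320],(400,333),interpolation=cv2.INTER_CUBIC)
cv2.imwrite('pics/end.png',np.hstack([x,y])[:,:,::-1])
```

```text
green (array([533.4, 354.1]), array([ 99.9, 167.9]), np.float32(4.9))
yellow (array([543.4, 245. ]), array([101.4, 170.4]), np.float32(4.9))
red (array([553. , 135.1]), array([ 99.9, 169.3]), np.float32(5.0))
(array([699.9, 378.4]), array([50.4, 52.6]), np.float32(89.0))
```

View pics/end.png

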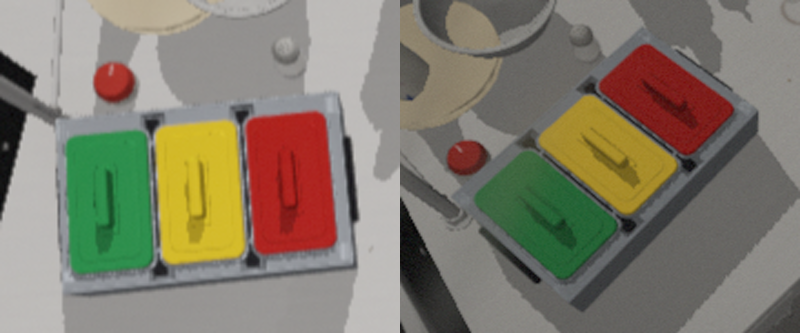

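Both views show the three pans level in their bays: green (105,200) in front of the timer, yellow in the middle, and red (288,180) in front of the shaker. They sit 110 mm apart at 5° yaw, and the bars are in place beneath the rims. Handing in.

```bash
python3 -c "
from station import hand_in
print(hand_in())"
```

```text
the job is handed in; nothing more can be done
None
```

The topping rail is set and handed in at about 40 s of the 128 s allowed: both divider bars are in their notches, and the green, yellow and red pans hang level from left to right; the timer measured within 2 mm of its start, and the rail and shaker look unmoved.

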